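# Back off the tart press collar and push the tin under its head

### The job

With a fingertip against its knurled rim, roll the big collar on top of the tart press anticlockwise (seen from above) until the stud on it, which now stands somewhat past the pointer nose, has come round to that nose for the second time, and leave it lined up there: the press head is then raised by about two turns of its screw. Then push the filled tart tin along the bed, under the head, until it is fully home against the back stop, and leave everything. Use fingertips or the outside of the fingers only: do not grip or lift anything, and leave the other things on the bench where they are.

Things in the scene. Friction and masses are not known exactly. Their poses are not given: they have to be found in the camera images.
- press: Fixed white bench tart press. Origin on the bench under the collar's axis; x from its open front to its back, z up. Bed 124 mm wide, x -215 to +100 mm, top 12 mm above the bench. Guide rails: inner faces at y -48 and +48 mm, tops 26 mm above the bench, x -215 to +40. Column at x +63 to +97. Top arm 56 mm wide, x -50 to +97, 70 to 86 mm above the bench; only collar and screw stand higher.
- collar (a joint): angle (rad) of the knurled collar, counting on over full turns; grows anticlockwise seen from above. 0: tight, stud at the pointer (end stop); 6.283: at the pointer for the first time; 12.566: second time, as wanted; far end stop 17. Starts at 0.3 to 2.4. Friction about 0.05 N m; it stays where left, turns in place and does not rise.
- collar_top (a point): centre of the collar's top face, 114 mm above the bench. The collar: metal disc 24 mm thick (90 to 114 mm above the bench), 97 mm across over the 24 evenly spaced upright round ribs of its knurled rim (6.4 mm wide, 3.7 mm proud), which a fingertip can catch; free room all round. The screw's end, 16 mm across, stands up on the axis to at most 153 mm above the bench.
- stud (a point): top of the small brass index stud (11 mm across, 2.5 mm high) on the collar's top face, 37 mm from the axis; turns with the collar
- pointer (a point): tip of the fixed pointer nose, a dark bar 10 mm wide that sticks out below the collar at the front of the top arm, 73 mm from the axis on the press's -x side, its top 86 mm above the bench (4 mm below the collar)
- stop_face (a point): middle of the back stop's front face, on the bed, at press x +40 mm; the stop is a bar across the bed, 120 mm wide, its top 34 mm above the bench
- head_under (a point): centre of the underside of the press head, a steel disc 60 mm across and 10 mm thick under the top arm, on the collar's axis; 20 mm above the bed at collar 0, rising 5.5 mm a turn with the collar
- tin: Loose oblong metal tart tin, filled to the brim, 135 mm long (its x) by 90 wide by 28 high, 0.3 to 0.6 kg; origin at the centre of its underside. It stands on the bed between the rails, long side along them, in front of the head, and fits under the head only once the collar is past about 9.2 rad. Home: its far end at the back stop, its origin then at press x -27.5 mm.
- cutter: plain round steel pastry cutter, an open ring 68 mm across and 40 mm tall, standing; bystander, leave it alone; origin at the centre of its underside
- spice_jar: small glass jar with metal lid, 52 mm across, 75 mm tall, standing; bystander, leave it alone; origin at the centre of its underside
- ramekin: small white ceramic bowl, 80 mm across, 45 mm tall; bystander, leave it alone; origin at the centre of its underside
- spatula: flat spatula 240 mm long lying on the bench, along its x; bystander, leave it alone; origin at the centre of its underside
- brush: pastry brush 180 mm long lying on the bench, along its x; bystander, leave it alone; origin at the centre of its underside
- dredger: steel sugar dredger, 68 mm across, 96 mm tall, standing; bystander, leave it alone; origin at the centre of its underside
- mixing_bowl: steel mixing bowl, 170 mm across, 75 mm tall; bystander, leave it alone; origin at the centre of its underside
Things that resemble listed ones, but are neither listed nor needed, are in the scene too. Leave any yellow look-alike of the tin alone.

How it is judged:
By the outcome, as a careful person would: the job done as asked, in the order asked, and still so for the second after the job is handed in, with the robot touching nothing.
It also fails if it takes over 72 s, if anything falls off the work surface, if the arm or the gripper's body presses on something with over 40 N, if the wrist force passes 120 N, or if a joint passes its speed limit or range.

### The arm

A 6-joint arm with a two-finger parallel gripper is mounted at the origin on the work surface. World frame = base frame: x ahead of the robot, y to its left, z up, the work surface at z = 0. Lengths are in m, angles in rad, forces in N, time in s.
With the tool pointing down it reaches from about 0.375 to 0.9 m from the base axis. Payload 3.1 kg.
Tool frame: the origin (TCP) lies between the finger pads; the fingertips stand 17 mm ahead of it and the grasp point (between the pads) lies 2 mm behind it (robot.nose_length is the distance from the TCP to the fingertips, in m); z points along the fingers, y is the line along which they close (so a half turn about z gives the same grasp; the last joint's range is limited). The gripper opens to 87 mm and grips with 3 to 60 N. Pads are 19 mm wide; open, the fingers measure 117 mm over their backs; the gripper's body (75 mm by 190 mm) begins 51 mm behind the grasp point.
Start: joints at [0.929, 0.527, 1.433, -0, 1.181, -0.178], TCP at [0.279, 0.559, 0.24] pointing down, gripper open.
Joint ranges: [-3.08, 3.08], [-0.75, 2.2], [0.22, 2.44], [-1.43, 4.57], [0, 2.65], [-2.85, 2.85]. Speed limits (rad/s): [2.79, 2.79, 3.14, 3.14, 3.14, 3.14].

### API

Orientations are given as a unit quaternion [x, y, z, w].
In Python, from rig import robot, cams gives the robot as it stands.
- The arm moves only by the shell command python3 -m pendant 'ROWS' [FORCE]. ROWS is JSON, a list of rows, each an object with "jaw": the opening, from 0 (shut) to 1 (fully open); "linear": the shift along the tool's x, y, z in cm, a list of three; "twist": the turn about the tool's z in degrees. A call has 1 to 12 rows; each row shifts and turns the commanded pose from where the row before left it, along the tool's axes as they then stand; what a row does not reach is not made up. A row lasts 1/12 s, in which the tool goes at most 41.7 mm and 7.16 degrees, less where a joint would pass 70% of its speed; a pose out of reach is approached as far as the arm can. A call is refused whole if a number of a shift passes 4.17 or a number of a turn 7.16, either way. A call with a gripper value outside its range is refused whole. The fingers move at their own pace and stop on an object; FORCE is the grip in N (left out, the last holds). Time passes only in rows, so rows that do not move let the fingers close. It gives the time, the measured TCP pose, the force, the opening and the grip force at its end, in the units of the state.
- robot.get_obs(): the state, without advancing time (a new reading comes with each control period).
- cams.camera(name): name is "scene" or "top" or "wrist"; returns a dict with "color" (420x560x3 uint8, blue, green, red), "depth" (420x560 float32, m along the optical axis (not along the pixel's ray), 0 where there is no reading), "fov_y" (degrees; the focal length in pixels is half the picture's height over the tangent of half this angle, whatever the lens; pixels are square), "cx", "cy" (the principal point, pixels), "k1" (the pictures are not rectified: a ray, as slopes to the right and down, at radius r is drawn at 1 + k1 r^2 times it, then the intrinsics apply), "view" (4x4, takes a point from world to camera coordinates). Camera axes: x right, y down, z forward; pixel columns grow to the right and rows downward; lengths in m; the calibration is good to about 2 mm. A picture is of the moment at which its call begins.
- robot.hand_in(): hands the job in; it is judged then, once.
The state is a dict: "time": time; "q": joint angles; "joint_velocities": joint speeds; "joint_torque": joint torques, N m; "position": TCP position; "tool_rot": TCP orientation; "ft_force": force on the tool from outside, world axes, zero at the start; "moment": the same for the moment, N m; "grip_width": finger opening in m; "grip_force": force on a finger pad.
Only numpy, scipy, OpenCV 4.12 (cv2) and the standard library are available. Lean on these libraries where they do the work, as an engineer would, in place of code of your own. Each camera call takes 0.05 s, during which the arm holds its last target. There are 200 camera calls.

## Working session

There is one attempt and no reset: what is moved stays moved. The work goes in short steps, Python scripts to look and compute and a shell command to move; the robot and the scene stay as the last step left them, time stands still between calls to the robot, and variables do not carry over. Pictures are saved under pics/ and viewed, at most 10 in all, crops included, and the job is handed in when it is done.

```bash
mkdir -p pics; ls
cat > h.py <<'E'
import numpy as np, cv2
from rig import robot, cams
def snap(n,fn=None):
    c=cams.camera(n)
    if fn: cv2.imwrite('pics/'+fn,c['color'])
    return c
def K(c):
    f=c['color'].shape[0]/2/np.tan(np.radians(c['fov_y'])/2)
    return np.array([[f,0,c['cx']],[0,f,c['cy']],[0,0,1.]]),np.array([c['k1'],0,0,0.])
def ray(c,uv):
    k,d=K(c); p=cv2.undistortPoints(np.array(uv,float).reshape(-1,1,2),k,d).reshape(-1,2)
    R=c['view'][:3,:3]; o=-R.T@c['view'][:3,3]
    return o,np.c_[p,np.ones(len(p))]@R
def onz(c,uv,z):
    o,d=ray(c,uv); return o+d*((z-o[2])/d[:,2])[:,None]
def cloud(c):
    h,w=c['depth'].shape; v,u=np.mgrid[:h,:w]
    o,d=ray(c,np.c_[u.ravel(),v.ravel()]); 
    return (o+d*c['depth'].reshape(-1,1)).reshape(h,w,3)
def proj(c,P):
    k,d=K(c);v=np.array(c['view'])
    return cv2.projectPoints(np.array(P,float).reshape(-1,3),cv2.Rodrigues(v[:3,:3])[0],v[:3,3],k,d)[0].reshape(-1,2)
E
python3 - <<'E'
from h import *
a=snap('scene','s0.png');b=snap('top','t0.png')
np.set_printoptions(precision=3,suppress=True)
for c in(a,b):print(c['view'],c['fov_y'],c['cx'],c['cy'],c['k1'],(c['depth']>0).mean())
o=robot.get_obs();print(o)
E
```

```text
pics
[[ 0.835  0.55   0.016 -0.434]
 [ 0.43  -0.634 -0.643 -0.165]
 [-0.344  0.544 -0.766  1.287]
 [ 0.     0.     0.     1.   ]] 55.148925867817766 276.8853485284482 204.05002156029715 -0.0693602309560232 0.9960799319727891
[[-0.011 -1.     0.022 -0.006]
 [-0.992  0.008 -0.125  0.536]
 [ 0.125 -0.023 -0.992  1.316]
 [ 0.     0.     0.     1.   ]] 52.992268206353806 275.178813149151 208.35559875711655 -0.07625571426269144 0.9959906462585034
{'time': 0.1, 'q': array([ 0.929,  0.528,  1.434,  0.   ,  1.181, -0.179]), 'joint_velocities': array([-0.   , -0.001, -0.003,  0.002, -0.003,  0.001]), 'joint_torque': array([  0.   , -44.098, -17.715,   0.064,   0.053,  -0.   ]), 'position': array([0.279, 0.559, 0.239]), 'tool_rot': array([ 0.229,  0.973, -0.001, -0.   ]), 'ft_force': array([-0.772,  0.191,  0.613]), 'moment': array([-0.022,  0.03 , -0.015]), 'grip_force': 0.0, 'grip_width': 0.08720451429050544}
```

View pics/s0.png

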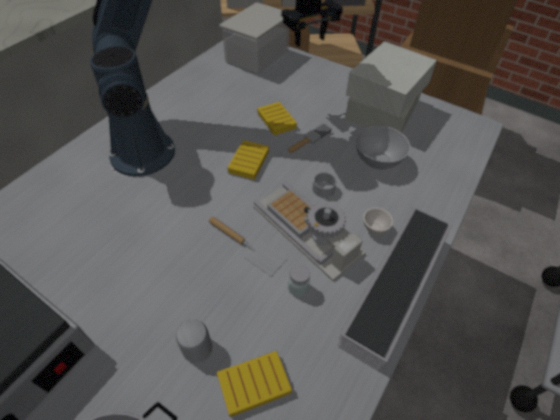

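View pics/t0.png

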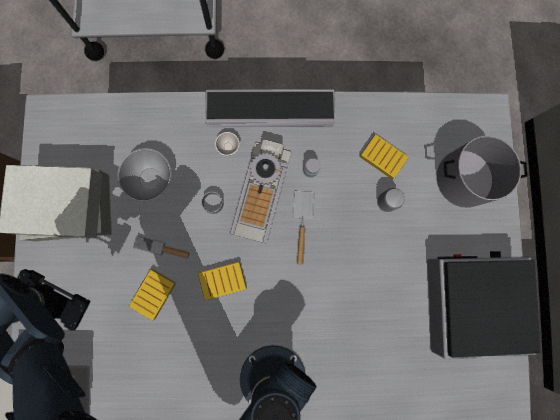

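The scene view shows the press at about (310,225), and the top view shows its collar at about (265,167). The tin is the orange-filled one at about (257,205), with its open end toward the robot. Next I measure the collar and the press axis.

Run:
```python
from h import *
np.set_printoptions(precision=4,suppress=True)
c=snap('top');s=snap('scene')
for n,cc in(('top',c),('scene',s)):
    P=cloud(cc); c0=onz(c,[[265,167]],.114)[0]
    near=np.hypot(P[...,0]-c0[0],P[...,1]-c0[1])<.2
    m=near&(abs(P[...,2]-.114)<.006)
    q=P[m][:,:2].astype(np.float32); (x,r)=cv2.minEnclosingCircle(q)[:2]; print(n,'collar',x,r,len(q),np.median(P[m][:,2]))
    # rails / tin top
    for lo,hi,t in((.006,.018,'bed'),(.02,.030,'rail'),(.031,.038,'stop'),(.037,.045,'tin'),(.078,.09,'arm')):
        m=near&(P[...,2]>lo)&(P[...,2]<hi)
        q=P[m][:,:2].astype(np.float32)
        if len(q)>10:print(t,len(q),cv2.minAreaRect(q))
    hsv=cv2.cvtColor(cc['color'],cv2.COLOR_BGR2HSV)
    m=near&(hsv[...,0]>5)&(hsv[...,0]<18)&(hsv[...,1]>90)&(P[...,2]>.03)&(P[...,2]<.05)
    q=P[m][:,:2].astype(np.float32);print('filling',len(q),cv2.minAreaRect(q),np.median(P[m][:,2]))
u=lambda im,x,y,w,h:cv2.resize(im[y:y+h,x:x+w],None,fx=400/w,fy=400/w,interpolation=cv2.INTER_CUBIC)
cv2.imwrite('pics/c1.png',np.hstack([u(c['color'],220,125,80,120),u(s['color'],270,170,100,150)]))
```

```text
top collar (0.6495967507362366, 0.019040986895561218) 0.04863449186086655 675 0.1134968949579458
bed 916 ((0.6376039981842041, 0.02484917640686035), (0.38576510548591614, 0.3651260435581207), 89.82353973388672)
rail 613 ((0.6467024087905884, 0.028726935386657715), (0.3282768428325653, 0.37724459171295166), 80.54043579101562)
stop 492 ((0.6534641981124878, 0.0255136638879776), (0.33395206928253174, 0.36294281482696533), 80.03825378417969)
tin 1053 ((0.6453120112419128, 0.027289196848869324), (0.35016950964927673, 0.3461342751979828), 89.76586151123047)
arm 391 ((0.7364131212234497, -0.005941525101661682), (0.2613445520401001, 0.21069106459617615), 21.39546775817871)
filling 852 ((0.5460160374641418, 0.048870522528886795), (0.07555683702230453, 0.1208018809556961), 74.85364532470703) 0.03961683149036854
scene collar (0.6508558988571167, 0.016264282166957855) 0.04974289983510971 860 0.11207183435170442
bed 1195 ((0.6048476696014404, 0.023152589797973633), (0.33716344833374023, 0.3031735122203827), 80.19689178466797)
rail 806 ((0.6059837937355042, 0.036924272775650024), (0.3456009030342102, 0.28997889161109924), 74.65717315673828)
stop 785 ((0.6147943735122681, 0.03781411051750183), (0.3487766683101654, 0.27389776706695557), 73.61742401123047)
tin 1128 ((0.6166086792945862, 0.03849823772907257), (0.3506200313568115, 0.2716756761074066), 73.49225616455078)
arm 582 ((0.6637609004974365, 0.004120636731386185), (0.0734182596206665, 0.17109109461307526), 83.15837860107422)
filling 629 ((0.5459799766540527, 0.04722030088305473), (0.07224669307470322, 0.11674867570400238), 74.35350036621094) 0.038251444553311864
```

View pics/c1.png

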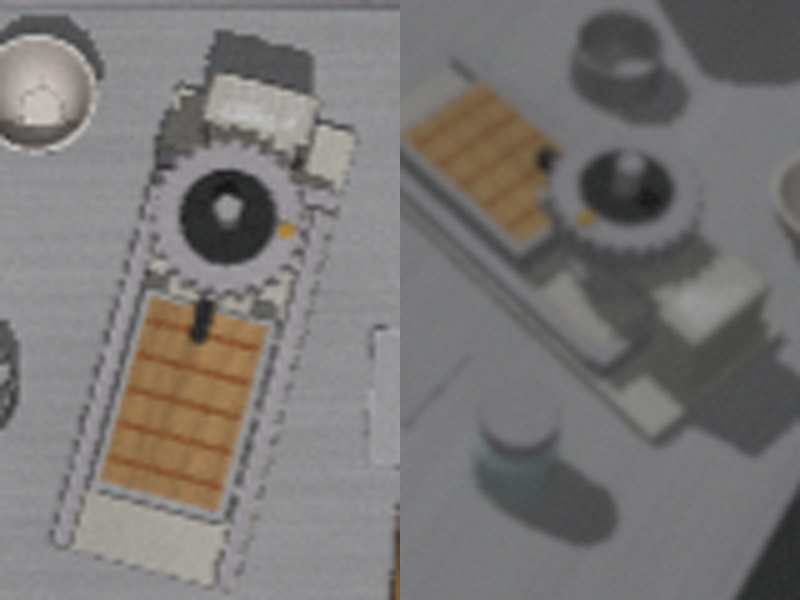

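The crop shows the stud (orange dot) at top-view pixel (277,171), about a quarter turn anticlockwise past the dark pointer nose at (260,189). That fits the stated start range. Next I compute the axis direction and stud angle, and the row geometry.

```bash
cat >> h.py <<'E'
C0=np.array([.650,.018])
def stud(c,C=C0):
    """stud world angle from collar centre, by ray onto z=.1165"""
    k=proj(c,[[C[0],C[1],.114]])[0]
    hsv=cv2.cvtColor(c['color'],cv2.COLOR_BGR2HSV)
    v,u=np.mgrid[:420,:560]
    P=onz(c,np.c_[u.ravel(),v.ravel()],.1165)[:,:2].reshape(420,560,2)-C
    r=np.hypot(P[...,0],P[...,1])
    m=(hsv[...,0]>10)&(hsv[...,0]<28)&(hsv[...,1]>110)&(r>.028)&(r<.046)
    q=P[m].mean(0) if m.any() else np.zeros(2)
    return m.sum(),np.hypot(*q)*1e3,np.degrees(np.arctan2(q[1],q[0]))
E
python3 - <<'E'
from h import *
np.set_printoptions(precision=4,suppress=True)
for n in('top','scene'):
    c=snap(n);print(n,stud(c))
    P=cloud(c);a=np.radians(-15.4);e=np.array([np.cos(a),np.sin(a)]);f=np.array([-e[1],e[0]])
    X=(P[...,:2]-C0)@e;Y=(P[...,:2]-C0)@f;Z=P[...,2]
    for t,m in(('bedfront',(abs(Y)<40e-3)&(X<-.18)&(X>-.25)&(abs(Z-.012)<.004)),):
        print(t,m.sum(),X[m].min(),np.median(Z[m]))
    for sgn in(1,-1):
        m=(abs(Z-.026)<.003)&(X<-.06)&(X>-.21)&(sgn*Y>.044)&(sgn*Y<.066)
        if m.sum()>20:
            p=np.polyfit(X[m],Y[m],1);print('rail',sgn,m.sum(),'slope deg',np.degrees(p[0]),'off',p[1])
    m=(abs(Z-.04)<.004)&(abs(Y)<.047)&(X<-.03)&(X>-.22)
    print('tin',m.sum(),cv2.minAreaRect(np.c_[X[m],Y[m]].astype(np.float32)), np.percentile(X[m],1))
    g=cv2.cvtColor(c['color'],cv2.COLOR_BGR2GRAY)
    v,u=np.mgrid[:420,:560];Q=onz(c,np.c_[u.ravel(),v.ravel()],.086)[:,:2].reshape(420,560,2)-C0
    x=Q@e;y=Q@f;m=(g<60)&(x<-.052)&(x>-.085)&(abs(y)<.02)
    print('pointer',m.sum(),x[m].min(),x[m].mean(),y[m].mean())
E
```

```text
top (np.int64(5), np.float64(34.924239101749016), np.float64(-103.7638476994129))
bedfront 223 -0.21554417236095968 0.011326820946988558
rail 1 111 slope deg 0.043968498508518646 off 0.05480590882426272
rail -1 126 slope deg 0.008467586593773994 off -0.05277143172249906
tin 936 ((-0.1090523973107338, 0.0008339360356330872), (0.08979260921478271, 0.13435348868370056), 89.76996612548828) -0.17477025061472065
pointer 20 -0.0733319738673343 -0.06277417790689795 0.002414193384075438
scene (np.int64(2), np.float64(38.96015495277452), np.float64(-99.72135033879722))
bedfront 142 -0.21333423366880533 0.01006737012999298
rail 1 51 slope deg 1.3091203993108513 off 0.05707388597556244
rail -1 176 slope deg 0.9266555024723405 off -0.05204033019250066
tin 900 ((-0.10636535286903381, -0.002029910683631897), (0.08924458920955658, 0.13488782942295074), 89.78882598876953) -0.17241539013137858
pointer 12 -0.06725957723113854 -0.061917619011823015 -0.006144439227393811
```

```bash
python3 -m pendant '[{"jaw":0,"linear":[-3.47,-1.5,0],"twist":0},{"jaw":0,"linear":[-3.47,-1.5,0],"twist":0},{"jaw":0,"linear":[-3.47,-1.5,0],"twist":0},{"jaw":0,"linear":[-3.47,-1.5,0],"twist":0},{"jaw":0,"linear":[-3.47,-1.5,0],"twist":0},{"jaw":0,"linear":[-3.47,-1.5,0],"twist":0},{"jaw":0,"linear":[-3.47,-1.5,0],"twist":0},{"jaw":0,"linear":[-3.47,-1.5,0],"twist":0}]'
python3 -m pendant '[{"jaw":0,"linear":[-3.47,-1.5,0],"twist":0},{"jaw":0,"linear":[-3.47,-1.5,0],"twist":0},{"jaw":0,"linear":[-3.47,-1.5,0],"twist":0},{"jaw":0,"linear":[-3.47,-1.5,0],"twist":0},{"jaw":0,"linear":[-3.47,-1.5,0],"twist":0},{"jaw":0,"linear":[-3.47,-1.5,0],"twist":0},{"jaw":0,"linear":[-3.47,-1.5,0],"twist":0},{"jaw":0,"linear":[-3.47,-1.5,0],"twist":0}]'
python3 -m pendant '[{"jaw":0,"linear":[0,0,0],"twist":7},{"jaw":0,"linear":[0,0,0],"twist":7},{"jaw":0,"linear":[0,0,0],"twist":7},{"jaw":0,"linear":[0,0,0],"twist":7},{"jaw":0,"linear":[0,0,0],"twist":7},{"jaw":0,"linear":[0,0,0],"twist":7},{"jaw":0,"linear":[0,0,0],"twist":7},{"jaw":0,"linear":[0,0,0],"twist":7},{"jaw":0,"linear":[0,0,0],"twist":7},{"jaw":0,"linear":[0,0,0],"twist":7}]'
python3 -m pendant '[{"jaw":0,"linear":[0,0,0],"twist":7},{"jaw":0,"linear":[0,0,0],"twist":7},{"jaw":0,"linear":[0,0,0],"twist":7},{"jaw":0,"linear":[0,0,0],"twist":7},{"jaw":0,"linear":[0,0,0],"twist":7},{"jaw":0,"linear":[0,0,0],"twist":7},{"jaw":0,"linear":[0,0,0],"twist":7},{"jaw":0,"linear":[0,0,0],"twist":7},{"jaw":0,"linear":[0,0,0],"twist":7},{"jaw":0,"linear":[0,0,0],"twist":7}]'
python3 -m pendant '[{"jaw":0,"linear":[0,0,0],"twist":7},{"jaw":0,"linear":[0,0,0],"twist":7},{"jaw":0,"linear":[0,0,0],"twist":7},{"jaw":0,"linear":[0,0,0],"twist":7},{"jaw":0,"linear":[0,0,0],"twist":7},{"jaw":0,"linear":[0,0,0],"twist":7},{"jaw":0,"linear":[0,0,0],"twist":7},{"jaw":0,"linear":[0,0,0],"twist":7},{"jaw":0,"linear":[0,0,0],"twist":7},{"jaw":0,"linear":[0,0,0],"twist":7},{"jaw":0,"linear":[0,0,0],"twist":0}]'
cat >> h.py <<'E'
def st(C=C0):
    o=robot.get_obs();x,y,z,w=o['tool_rot'];p=o['position']
    X=np.array([1-2*(y*y+z*z),2*(x*y+z*w)]);X/=np.hypot(*X);Y=np.array([X[1],-X[0]]);d=C-p[:2]
    print('t',round(o['time'],2),'p',np.round(p,4),'xang',round(np.degrees(np.arctan2(X[1],X[0])),2),'C in tool mm',np.round(1e3*np.array([d@X,d@Y]),1),'F',np.round(o['ft_force'],1),'q6',round(o['q'][5],2))
E
python3 -c "
from h import *
st();c=snap('wrist','w1.png');print(stud(c))"
```

```text
time: 0.97
position: [0.4748, 0.3264, 0.2397]
tool_rot: [0.229, 0.973, 0.0, 0.0]
ft_force: [0.7, 0.0, 0.2]
grip_width: 0.0414
grip_force: 0.0
time: 1.63
position: [0.6695, 0.095, 0.2395]
tool_rot: [0.229, 0.973, 0.0, -0.0]
ft_force: [1.1, 1.6, 0.7]
grip_width: 0.0006
grip_force: 0.0
time: 2.47
position: [0.6685, 0.0966, 0.2394]
tool_rot: [0.748, 0.664, -0.0, -0.0]
ft_force: [-0.2, -0.2, -1.5]
grip_width: 0.0009
grip_force: 0.0
time: 3.3
position: [0.6685, 0.0966, 0.2394]
tool_rot: [0.993, 0.114, -0.0, -0.0]
ft_force: [0.0, 0.9, -0.5]
grip_width: 0.0004
grip_force: 0.0
time: 4.22
position: [0.6685, 0.0966, 0.2394]
tool_rot: [0.88, -0.474, -0.0, 0.0]
ft_force: [-0.7, 0.5, 0.2]
grip_width: 0.0002
grip_force: 0.0
t 4.22 p [0.6685 0.0966 0.2394] xang -56.63 C in tool mm [55.5 58.7] F [-0.7  0.5  0.2] q6 2.54
(np.int64(124), np.float64(35.41661026675687), np.float64(-101.02231234879254))
```

View pics/w1.png

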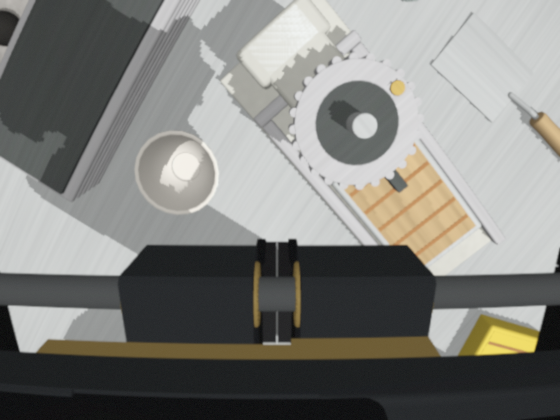

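The wrist view shows the collar clearly at about (357,122), the stud at (398,88) and the pointer at (396,182), with the shut fingertips at about (277,290). I'll refine the collar centre from this depth view and descend.

```bash
python3 - <<'E'
from h import *
c=snap('wrist');P=cloud(c)
m=(abs(P[...,2]-.114)<.005)&(np.hypot(P[...,0]-.65,P[...,1]-.018)<.06)
print(cv2.minEnclosingCircle(P[m][:,:2].astype(np.float32)),np.median(P[m][:,2]),m.sum())
# front view of fingers: nearest geometry
Z=P[...,2];mm=(Z>.19)&(c['depth']>0)
v,u=np.where((Z>.215)&(Z<.228)&(c['depth']>0)&(c['depth']<.5));o=robot.get_obs();
E
python3 -m pendant '[{"jaw":0,"linear":[0,0,4],"twist":0},{"jaw":0,"linear":[0,0,4],"twist":0},{"jaw":0,"linear":[0,0,4],"twist":0},{"jaw":0,"linear":[0,0,0.45],"twist":0},{"jaw":0,"linear":[0,0,0],"twist":0}]'
python3 -c "
from h import *
st()"
```

```text
((0.6514853239059448, 0.01901540532708168), 0.04903438314795494) 0.11449193786865805 12750
time: 4.73
position: [0.6663, 0.0966, 0.112]
tool_rot: [0.881, -0.473, -0.003, 0.002]
ft_force: [-0.7, -1.1, -0.1]
grip_width: 0.0005
grip_force: 0.0
t 4.73 p [0.6663 0.0966 0.112 ] xang -56.43 C in tool mm [56.5 57.1] F [-0.7 -1.1 -0.1] q6 2.53
```

```bash
sed -i 's/^C0=.*/C0=np.array([.651,.0185])/' h.py
python3 -m pendant '[{"jaw":0,"linear":[0.6,0.2,0],"twist":0},{"jaw":0,"linear":[0.5,0.2,0],"twist":0},{"jaw":0,"linear":[0,0,0],"twist":0}]' | grep -E "pos|ft"
python3 -m pendant '[{"jaw":0,"linear":[0.1,0.1,0],"twist":0},{"jaw":0,"linear":[0,0,0],"twist":0}]'| grep -E "pos|ft"
python3 -m pendant '[{"jaw":0,"linear":[0.1,0.1,0],"twist":0},{"jaw":0,"linear":[0,0,0],"twist":0}]'| grep -E "pos|ft"
python3 -m pendant '[{"jaw":0,"linear":[0.1,0.1,0],"twist":0},{"jaw":0,"linear":[0,0,0],"twist":0}]'| grep -E "pos|ft"
python3 -c "
from h import *
st();c=snap('wrist','w2.png');print(stud(c))"
```

```text
position: [0.6741, 0.0838, 0.1184]
ft_force: [1.0, -0.1, 0.5]
position: [0.672, 0.0834, 0.117]
ft_force: [-0.4, 0.5, 0.0]
position: [0.6709, 0.0823, 0.1156]
ft_force: [0.2, 0.8, -0.3]
position: [0.6704, 0.081, 0.1151]
ft_force: [-0.2, 0.7, -1.0]
t 5.48 p [0.6704 0.081  0.1151] xang -56.51 C in tool mm [41.4 50.6] F [-0.2  0.7 -1. ] q6 2.51
(np.int64(491), np.float64(36.006259027990325), np.float64(-102.2061649844355))
```

View pics/w2.png

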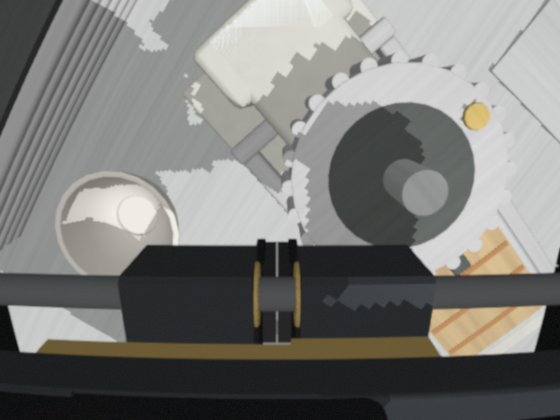

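The wrist view shows the shut fingers beside the rim with no contact yet, and the stud at (477,116). I'll keep creeping in.

```bash
for i in 1; do
python3 -m pendant '[{"jaw":0,"linear":[0.1,0.05,0],"twist":0},{"jaw":0,"linear":[0,0,0],"twist":0}]'| grep -E "pos|ft"
python3 -m pendant '[{"jaw":0,"linear":[0.1,0.1,0],"twist":0},{"jaw":0,"linear":[0,0,0],"twist":0}]'| grep -E "pos|ft"
python3 -c "
from h import *
st();print(stud(snap('wrist')))"
python3 -m pendant '[{"jaw":0,"linear":[-0.27,0.27,0],"twist":-3.5},{"jaw":0,"linear":[-0.27,0.27,0],"twist":-3.5},{"jaw":0,"linear":[-0.27,0.27,0],"twist":-3.5},{"jaw":0,"linear":[-0.27,0.27,0],"twist":-3.5},{"jaw":0,"linear":[0,0,0],"twist":0}]'| grep -E "pos|ft"
python3 -c "
from h import *
st();print(stud(snap('wrist')))"
done
```

```text
position: [0.6707, 0.0798, 0.1149]
ft_force: [-0.4, 0.6, -0.1]
position: [0.6703, 0.0784, 0.115]
ft_force: [-0.1, -0.2, -0.7]
t 5.87 p [0.6703 0.0784 0.115 ] xang -56.52 C in tool mm [39.3 49.1] F [-0.1 -0.2 -0.7] q6 2.51
(np.int64(495), np.float64(36.00813866952353), np.float64(-102.23282808425138))
position: [0.6543, 0.0804, 0.1149]
ft_force: [-0.0, -1.2, 0.7]
t 6.33 p [0.6543 0.0804 0.1149] xang -42.45 C in tool mm [39.3 47.9] F [-0.  -1.2  0.7] q6 2.26
(np.int64(479), np.float64(35.94318187847379), np.float64(-102.38128909829526))
```

```bash
python3 -m pendant '[{"jaw":0,"linear":[0.1,0.15,0],"twist":0},{"jaw":0,"linear":[0.1,0.1,0],"twist":0},{"jaw":0,"linear":[0,0,0],"twist":0}]'| grep -E "ft"
python3 -c "
from h import *
st();print(stud(snap('wrist')))"
python3 -m pendant '[{"jaw":0,"linear":[0.1,0.1,0],"twist":0},{"jaw":0,"linear":[0.1,0.1,0],"twist":0},{"jaw":0,"linear":[0,0,0],"twist":0}]'| grep -E "ft"
python3 -c "
from h import *
st();print(stud(snap('wrist')))"
python3 -m pendant '[{"jaw":0,"linear":[-0.25,0.25,0],"twist":-3.5},{"jaw":0,"linear":[-0.25,0.25,0],"twist":-3.5},{"jaw":0,"linear":[-0.25,0.25,0],"twist":-3.5},{"jaw":0,"linear":[-0.25,0.25,0],"twist":-3.5},{"jaw":0,"linear":[0,0,0],"twist":0}]'| grep -E "pos|ft"
python3 -c "
from h import *
st();print(stud(snap('wrist')))"
```

```text
ft_force: [-0.6, 6.1, 0.9]
t 6.63 p [0.6551 0.0792 0.1151] xang -42.65 C in tool mm [38.1 47.4] F [-0.6  6.1  0.9] q6 2.26
(np.int64(478), np.float64(35.94506073723589), np.float64(-102.41139078828307))
ft_force: [-0.1, 11.8, 0.8]
t 6.93 p [0.6553 0.0787 0.1152] xang -42.68 C in tool mm [37.7 47.2] F [-0.1 11.8  0.8] q6 2.26
(np.int64(483), np.float64(35.962849229132644), np.float64(-102.72990404725093))
position: [0.64, 0.0777, 0.1151]
ft_force: [-1.8, 14.5, 0.5]
t 7.4 p [0.64   0.0777 0.1151] xang -28.53 C in tool mm [37.9 46.8] F [-1.8 14.5  0.5] q6 2.01
(np.int64(478), np.float64(36.05839110833016), np.float64(-88.50015498529838))
```

Contact is made and the drive is positive: the tool moved 14.1° and the stud 14.2°. Starting the long stroke.

```bash
python3 -m pendant '[{"jaw":0,"linear":[-0.52,0.47,0],"twist":-7},{"jaw":0,"linear":[-0.52,0.47,0],"twist":-7},{"jaw":0,"linear":[-0.52,0.47,0],"twist":-7},{"jaw":0,"linear":[-0.52,0.47,0],"twist":-7},{"jaw":0,"linear":[-0.52,0.47,0],"twist":-7},{"jaw":0,"linear":[-0.52,0.47,0],"twist":-7},{"jaw":0,"linear":[-0.52,0.47,0],"twist":-7},{"jaw":0,"linear":[-0.52,0.47,0],"twist":-7},{"jaw":0,"linear":[-0.52,0.47,0],"twist":-7},{"jaw":0,"linear":[-0.52,0.47,0],"twist":-7}]'| grep -E "ft"
python3 -c "
from h import *
st();print(stud(snap('wrist')))"
```

```text
ft_force: [-0.9, 1.8, 0.6]
t 8.28 p [0.5934 0.0261 0.1148] xang 41.79 C in tool mm [37.9 44. ] F [-0.9  1.8  0.6] q6 0.7
(np.int64(485), np.float64(36.74980050945647), np.float64(-25.76816787974281))
```

```bash
python3 -m pendant '[{"jaw":0,"linear":[0.1,0.15,0],"twist":0},{"jaw":0,"linear":[0.05,0.1,0],"twist":0},{"jaw":0,"linear":[0,0,0],"twist":0}]'| grep -E "ft"
python3 -c "
from h import *
st();print(stud(snap('wrist')))"
python3 -m pendant '[{"jaw":0,"linear":[-0.52,0.48,0],"twist":-7},{"jaw":0,"linear":[-0.52,0.48,0],"twist":-7},{"jaw":0,"linear":[-0.52,0.48,0],"twist":-7},{"jaw":0,"linear":[-0.52,0.48,0],"twist":-7},{"jaw":0,"linear":[-0.52,0.48,0],"twist":-7},{"jaw":0,"linear":[-0.52,0.48,0],"twist":-7},{"jaw":0,"linear":[-0.52,0.48,0],"twist":-7},{"jaw":0,"linear":[-0.52,0.48,0],"twist":-7},{"jaw":0,"linear":[-0.52,0.48,0],"twist":-7},{"jaw":0,"linear":[-0.52,0.48,0],"twist":-7}]'| grep -E "ft"
python3 -c "
from h import *
st();print(stud(snap('wrist')))"
```

```text
ft_force: [-6.8, 0.5, 3.4]
t 8.58 p [0.594  0.0253 0.1145] xang 41.26 C in tool mm [38.3 42.7] F [-6.8  0.5  3.4] q6 0.71
(np.int64(494), np.float64(36.78025158434872), np.float64(-24.080715809009362))
ft_force: [-1.5, 0.6, 0.0]
t 9.47 p [ 0.626  -0.0354  0.1146] xang 111.6 C in tool mm [40.9 43.1] F [-1.5  0.6  0. ] q6 -0.61
(np.int64(464), np.float64(37.076327645166636), np.float64(45.836441569249104))
```

```bash
python3 -m pendant '[{"jaw":0,"linear":[0.15,0.1,0],"twist":0},{"jaw":0,"linear":[0.1,0.1,0],"twist":0},{"jaw":0,"linear":[-0.52,0.48,0],"twist":-7},{"jaw":0,"linear":[-0.52,0.48,0],"twist":-7},{"jaw":0,"linear":[-0.52,0.48,0],"twist":-7},{"jaw":0,"linear":[-0.52,0.48,0],"twist":-7},{"jaw":0,"linear":[-0.52,0.48,0],"twist":-7},{"jaw":0,"linear":[-0.52,0.48,0],"twist":-7},{"jaw":0,"linear":[-0.52,0.48,0],"twist":-7},{"jaw":0,"linear":[-0.52,0.48,0],"twist":-7},{"jaw":0,"linear":[-0.52,0.48,0],"twist":-7}]'| grep -E "ft"
python3 -c "
from h import *
st();print(stud(snap('wrist')))"
python3 -m pendant '[{"jaw":0,"linear":[0.07,0.07,0],"twist":0},{"jaw":0,"linear":[-0.52,0.48,0],"twist":-7},{"jaw":0,"linear":[-0.52,0.48,0],"twist":-7},{"jaw":0,"linear":[-0.52,0.48,0],"twist":-7},{"jaw":0,"linear":[-0.52,0.48,0],"twist":-7},{"jaw":0,"linear":[-0.52,0.48,0],"twist":-7},{"jaw":0,"linear":[-0.52,0.48,0],"twist":-7},{"jaw":0,"linear":[-0.52,0.48,0],"twist":-7},{"jaw":0,"linear":[-0.52,0.48,0],"twist":-7},{"jaw":0,"linear":[-0.52,0.48,0],"twist":-7}]'| grep -E "ft"
python3 -c "
from h import *
st();print(stud(snap('wrist')))"
```

```text
ft_force: [-0.8, -0.7, 0.1]
t 10.43 p [ 0.6881 -0.0299  0.115 ] xang 174.49 C in tool mm [41.5 44.6] F [-0.8 -0.7  0.1] q6 -1.68
(np.int64(462), np.float64(36.56127405572492), np.float64(107.68589109344873))
ft_force: [0.3, -0.4, 0.8]
t 11.32 p [0.713  0.0258 0.1153] xang -122.55 C in tool mm [39.5 48.3] F [ 0.3 -0.4  0.8] q6 -2.69
(np.int64(502), np.float64(36.37419151214743), np.float64(166.05901625796793))
```

The stud is at 166°, effectively the first pass at the pointer (164.6°). I'll retract and unwind the wrist around the collar.

```bash
sed -i 's/^C0=.*/C0=np.array([.6525,.0185])/' h.py
python3 -m pendant '[{"jaw":0,"linear":[-0.6,-0.6,0],"twist":0},{"jaw":0,"linear":[-0.6,-0.6,0],"twist":0},{"jaw":0,"linear":[0.77,-0.58,0],"twist":7},{"jaw":0,"linear":[0.77,-0.58,0],"twist":7},{"jaw":0,"linear":[0.77,-0.58,0],"twist":7},{"jaw":0,"linear":[0.77,-0.58,0],"twist":7},{"jaw":0,"linear":[0.77,-0.58,0],"twist":7},{"jaw":0,"linear":[0.77,-0.58,0],"twist":7},{"jaw":0,"linear":[0.77,-0.58,0],"twist":7},{"jaw":0,"linear":[0.77,-0.58,0],"twist":7}]'| grep -E "ft"
python3 -c "
from h import *
st();print(stud(snap('wrist')))"
python3 -m pendant '[{"jaw":0,"linear":[0.77,-0.58,0],"twist":7},{"jaw":0,"linear":[0.77,-0.58,0],"twist":7},{"jaw":0,"linear":[0.77,-0.58,0],"twist":7},{"jaw":0,"linear":[0.77,-0.58,0],"twist":7},{"jaw":0,"linear":[0.77,-0.58,0],"twist":7},{"jaw":0,"linear":[0.77,-0.58,0],"twist":7},{"jaw":0,"linear":[0.77,-0.58,0],"twist":7},{"jaw":0,"linear":[0.77,-0.58,0],"twist":7},{"jaw":0,"linear":[0.77,-0.58,0],"twist":7},{"jaw":0,"linear":[0.77,-0.58,0],"twist":7}]'| grep -E "ft"
python3 -c "
from h import *
st();print(stud(snap('wrist')))"
python3 -m pendant '[{"jaw":0,"linear":[0.77,-0.58,0],"twist":7},{"jaw":0,"linear":[0.77,-0.58,0],"twist":7},{"jaw":0,"linear":[0.77,-0.58,0],"twist":7},{"jaw":0,"linear":[0.77,-0.58,0],"twist":7},{"jaw":0,"linear":[0.77,-0.58,0],"twist":7},{"jaw":0,"linear":[0.77,-0.58,0],"twist":7},{"jaw":0,"linear":[0.77,-0.58,0],"twist":7},{"jaw":0,"linear":[0.77,-0.58,0],"twist":7},{"jaw":0,"linear":[0.77,-0.58,0],"twist":7},{"jaw":0,"linear":[0.77,-0.58,0],"twist":7}]'| grep -E "ft"
python3 -c "
from h import *
st();print(stud(snap('wrist')))"
```

```text
ft_force: [0.4, 0.5, 0.5]
t 12.2 p [ 0.7041 -0.0407  0.1151] xang -179.31 C in tool mm [50.9 59.8] F [0.4 0.5 0.5] q6 -1.8
(np.int64(531), np.float64(37.68829556333871), np.float64(167.2017799885072))
ft_force: [0.7, 0.3, 0.1]
t 13.08 p [ 0.614  -0.0511  0.1152] xang 110.92 C in tool mm [51.2 60.8] F [0.7 0.3 0.1] q6 -0.63
(np.int64(514), np.float64(38.1683192371669), np.float64(166.49510171175712))
ft_force: [0.4, 0.6, -0.4]
t 13.97 p [0.5734 0.0302 0.1152] xang 41.14 C in tool mm [51.9 60.9] F [ 0.4  0.6 -0.4] q6 0.71
(np.int64(443), np.float64(38.06634335252497), np.float64(165.58426916689663))
```

```bash
python3 -m pendant '[{"jaw":0,"linear":[0.77,-0.58,0],"twist":7},{"jaw":0,"linear":[0.77,-0.58,0],"twist":7},{"jaw":0,"linear":[0.77,-0.58,0],"twist":7},{"jaw":0,"linear":[0.77,-0.58,0],"twist":7},{"jaw":0,"linear":[0.77,-0.58,0],"twist":7},{"jaw":0,"linear":[0.77,-0.58,0],"twist":7},{"jaw":0,"linear":[0.77,-0.58,0],"twist":7},{"jaw":0,"linear":[0.77,-0.58,0],"twist":7},{"jaw":0,"linear":[0.77,-0.58,0],"twist":7},{"jaw":0,"linear":[0.77,-0.58,0],"twist":7}]'| grep -E "ft"
python3 -m pendant '[{"jaw":0,"linear":[0.77,-0.58,0],"twist":7},{"jaw":0,"linear":[0.77,-0.58,0],"twist":7},{"jaw":0,"linear":[0.77,-0.58,0],"twist":7},{"jaw":0,"linear":[0.5,0.5,0],"twist":0},{"jaw":0,"linear":[0.4,0.4,0],"twist":0},{"jaw":0,"linear":[0,0,0],"twist":0}]'| grep -E "ft"
python3 -c "
from h import *
st();print(stud(snap('wrist')))"
```

```text
ft_force: [0.2, -1.2, -0.6]
ft_force: [-0.1, -0.9, -0.1]
t 15.35 p [0.6617 0.0824 0.1148] xang -49.38 C in tool mm [42.5 48.6] F [-0.1 -0.9 -0.1] q6 2.39
(np.int64(385), np.float64(37.21332311473452), np.float64(166.24028108398045))
```

```bash
python3 -m pendant '[{"jaw":0,"linear":[0.25,0.25,0],"twist":0},{"jaw":0,"linear":[0.25,0.24,0],"twist":0},{"jaw":0,"linear":[-0.5,0.49,0],"twist":-7},{"jaw":0,"linear":[-0.5,0.49,0],"twist":-7},{"jaw":0,"linear":[-0.5,0.49,0],"twist":-7},{"jaw":0,"linear":[-0.5,0.49,0],"twist":-7},{"jaw":0,"linear":[-0.5,0.49,0],"twist":-7},{"jaw":0,"linear":[-0.5,0.49,0],"twist":-7},{"jaw":0,"linear":[-0.5,0.49,0],"twist":-7},{"jaw":0,"linear":[-0.5,0.49,0],"twist":-7}]'| grep -E "ft"
python3 -c "
from h import *
st();print(stud(snap('wrist')))"
python3 -m pendant '[{"jaw":0,"linear":[-0.5,0.49,0],"twist":-7},{"jaw":0,"linear":[-0.5,0.49,0],"twist":-7},{"jaw":0,"linear":[-0.5,0.49,0],"twist":-7},{"jaw":0,"linear":[-0.5,0.49,0],"twist":-7},{"jaw":0,"linear":[-0.5,0.49,0],"twist":-7},{"jaw":0,"linear":[-0.5,0.49,0],"twist":-7},{"jaw":0,"linear":[-0.5,0.49,0],"twist":-7},{"jaw":0,"linear":[-0.5,0.49,0],"twist":-7}]'| grep -E "ft"
python3 -c "
from h import *
st();print(stud(snap('wrist')))"
```

```text
ft_force: [-0.0, 3.0, 0.8]
t 16.23 p [0.6102 0.0601 0.1154] xang 6.88 C in tool mm [37.  46.4] F [-0.   3.   0.8] q6 1.36
(np.int64(323), np.float64(36.601531865395614), np.float64(-141.84019779338152))
ft_force: [-5.6, 0.3, 4.6]
t 16.95 p [0.5936 0.0076 0.1147] xang 62.76 C in tool mm [36.7 47.3] F [-5.6  0.3  4.6] q6 0.3
(np.int64(280), np.float64(35.26565396505384), np.float64(-85.33513868178032))
```

```bash
python3 -m pendant '[{"jaw":0,"linear":[0.1,0.1,0],"twist":0},{"jaw":0,"linear":[-0.51,0.49,0],"twist":-7},{"jaw":0,"linear":[-0.51,0.49,0],"twist":-7},{"jaw":0,"linear":[-0.51,0.49,0],"twist":-7},{"jaw":0,"linear":[-0.51,0.49,0],"twist":-7},{"jaw":0,"linear":[-0.51,0.49,0],"twist":-7},{"jaw":0,"linear":[-0.51,0.49,0],"twist":-7},{"jaw":0,"linear":[-0.51,0.49,0],"twist":-7},{"jaw":0,"linear":[-0.51,0.49,0],"twist":-7}]'| grep -E "ft"
python3 -c "
from h import *
st();print(stud(snap('wrist')))"
python3 -m pendant '[{"jaw":0,"linear":[0.1,0.1,0],"twist":0},{"jaw":0,"linear":[-0.51,0.49,0],"twist":-7},{"jaw":0,"linear":[-0.51,0.49,0],"twist":-7},{"jaw":0,"linear":[-0.51,0.49,0],"twist":-7},{"jaw":0,"linear":[-0.51,0.49,0],"twist":-7},{"jaw":0,"linear":[-0.51,0.49,0],"twist":-7},{"jaw":0,"linear":[-0.51,0.49,0],"twist":-7},{"jaw":0,"linear":[-0.51,0.49,0],"twist":-7},{"jaw":0,"linear":[-0.51,0.49,0],"twist":-7}]'| grep -E "ft"
python3 -c "
from h import *
st();print(stud(snap('wrist')))"
python3 -m pendant '[{"jaw":0,"linear":[0.1,0.1,0],"twist":0},{"jaw":0,"linear":[-0.51,0.49,0],"twist":-7},{"jaw":0,"linear":[-0.51,0.49,0],"twist":-7},{"jaw":0,"linear":[-0.51,0.49,0],"twist":-7},{"jaw":0,"linear":[-0.51,0.49,0],"twist":-7},{"jaw":0,"linear":[-0.51,0.49,0],"twist":-7},{"jaw":0,"linear":[-0.51,0.49,0],"twist":-7},{"jaw":0,"linear":[-0.51,0.49,0],"twist":-7},{"jaw":0,"linear":[-0.51,0.49,0],"twist":-7}]'| grep -E "ft"
python3 -c "
from h import *
st();print(stud(snap('wrist')))"
```

```text
ft_force: [-4.1, -7.3, 1.2]
t 17.75 p [ 0.631  -0.0367  0.1144] xang 118.82 C in tool mm [38.  45.5] F [-4.1 -7.3  1.2] q6 -0.73
(np.int64(395), np.float64(35.19162109904077), np.float64(-24.593477208985814))
ft_force: [0.4, -2.7, -0.8]
t 18.55 p [ 0.6891 -0.0279  0.1147] xang 174.71 C in tool mm [40.8 42.8] F [ 0.4 -2.7 -0.8] q6 -1.68
(np.int64(390), np.float64(35.56929834298867), np.float64(37.72482568402203))
ft_force: [0.0, -0.9, 0.3]
t 19.35 p [0.7125 0.0234 0.1152] xang -129.45 C in tool mm [41.9 43.2] F [ 0.  -0.9  0.3] q6 -2.58
(np.int64(394), np.float64(35.77625470049813), np.float64(92.34521589804743))
```

```bash
python3 -m pendant '[{"jaw":0,"linear":[-0.5,-0.5,0],"twist":0},{"jaw":0,"linear":[-0.5,-0.5,0],"twist":0},{"jaw":0,"linear":[0.69,-0.6,0],"twist":7},{"jaw":0,"linear":[0.69,-0.6,0],"twist":7},{"jaw":0,"linear":[0.69,-0.6,0],"twist":7},{"jaw":0,"linear":[0.69,-0.6,0],"twist":7},{"jaw":0,"linear":[0.69,-0.6,0],"twist":7},{"jaw":0,"linear":[0.69,-0.6,0],"twist":7},{"jaw":0,"linear":[0.69,-0.6,0],"twist":7}]'| grep -E "ft"
python3 -m pendant '[{"jaw":0,"linear":[0.69,-0.6,0],"twist":7},{"jaw":0,"linear":[0.69,-0.6,0],"twist":7},{"jaw":0,"linear":[0.69,-0.6,0],"twist":7},{"jaw":0,"linear":[0.69,-0.6,0],"twist":7},{"jaw":0,"linear":[0.69,-0.6,0],"twist":7},{"jaw":0,"linear":[0.69,-0.6,0],"twist":7},{"jaw":0,"linear":[0.69,-0.6,0],"twist":7},{"jaw":0,"linear":[0,0,0],"twist":0}]'| grep -E "ft"
python3 -c "
from h import *
st();print(stud(snap('wrist')))
c=snap('wrist');P=cloud(c)
m=(abs(P[...,2]-.114)<.005)&(np.hypot(P[...,0]-.65,P[...,1]-.018)<.06)
print(cv2.minEnclosingCircle(P[m][:,:2].astype(np.float32)))"
```

```text
ft_force: [-0.5, 0.1, -0.5]
ft_force: [0.4, 0.2, -0.1]
t 20.82 p [ 0.6468 -0.0566  0.1149] xang 132.12 C in tool mm [51.9 54.6] F [ 0.4  0.2 -0.1] q6 -0.99
(np.int64(524), np.float64(36.976748579225905), np.float64(94.27215037989684))
((0.6511332988739014, 0.012944094836711884), 0.055070772767066956)
```

```bash
python3 -m pendant '[{"jaw":0,"linear":[0.5,0.4,0],"twist":0},{"jaw":0,"linear":[0.5,0.4,0],"twist":0},{"jaw":0,"linear":[0.4,0.3,0],"twist":0},{"jaw":0,"linear":[-0.5,0.49,0],"twist":-7},{"jaw":0,"linear":[-0.5,0.49,0],"twist":-7},{"jaw":0,"linear":[-0.5,0.49,0],"twist":-7},{"jaw":0,"linear":[-0.5,0.49,0],"twist":-7},{"jaw":0,"linear":[-0.5,0.49,0],"twist":-7},{"jaw":0,"linear":[-0.5,0.49,0],"twist":-7},{"jaw":0,"linear":[-0.5,0.49,0],"twist":-7},{"jaw":0,"linear":[0,0,0],"twist":0}]'| grep -E "ft"
python3 -c "
from h import *
st();print(stud(snap('wrist')))"
```

```text
ft_force: [4.8, -5.3, -3.0]
t 21.83 p [ 0.6965 -0.0254  0.1156] xang -178.17 C in tool mm [42.5 45.3] F [ 4.8 -5.3 -3. ] q6 -1.8
(np.int64(512), np.float64(37.53949598349887), np.float64(141.97103075239193))
```

```bash
python3 -m pendant '[{"jaw":0,"linear":[-0.43,0.42,0],"twist":-6},{"jaw":0,"linear":[-0.43,0.42,0],"twist":-6},{"jaw":0,"linear":[-0.43,0.42,0],"twist":-6},{"jaw":0,"linear":[0,0,0],"twist":0}]'| grep -E "ft"
cat > m.py <<'E'
from h import *
st();c=snap('wrist','w_%d.png'%(robot.get_obs()['time']*100));print(stud(c))
# centre & pointer in same picture: axis from rim outline, pointer bar dark at z=.086
P=cloud(c);Z=P[...,2]
m=((abs(Z-.114)<.005)&(np.hypot(P[...,0]-.6515,P[...,1]-.0185)<.053))
q=P[m][:,:2]; r=np.hypot(*(q-C0).T)
A=np.c_[2*q,np.ones(len(q))]; 
h=cv2.convexHull(q.astype(np.float32))[:,0]; A=np.c_[2*h,np.ones(len(h))]; s=np.linalg.lstsq(A,(h**2).sum(1),rcond=None)[0]
R=np.sqrt(s[2]+s[:2]@s[:2]); print('centre fit',s[:2],'R',R,len(h)); print('stud re',stud(c,s[:2]))
g=cv2.cvtColor(c['color'],cv2.COLOR_BGR2GRAY);v,u=np.mgrid[:420,:560]
Q=onz(c,np.c_[u.ravel(),v.ravel()],.086)[:,:2].reshape(420,560,2)-s[:2]
a=np.radians(-15.4);e=np.array([np.cos(a),np.sin(a)]);f=np.array([-e[1],e[0]])
x=Q@e;y=Q@f;m=(g<80)&(x<-.055)&(x>-.078)&(abs(y)<.012)&(abs(Z-.086)<.006)
if m.sum()>5: print('pointer',m.sum(),x[m].min(),y[m].mean(),'ang',180-15.4-np.degrees(np.arctan2(y[m].mean(),-x[m].mean())))
E
python3 m.py
```

```text
ft_force: [5.6, -2.7, -1.9]
t 22.22 p [ 0.7074 -0.0101  0.1157] xang -160.2 C in tool mm [42.  45.5] F [ 5.6 -2.7 -1.9] q6 -2.09
(np.int64(509), np.float64(37.58071864349499), np.float64(158.66245800807008))
centre fit [0.65223825 0.01875742] R 0.04903551236715657 34
stud re (np.int64(509), np.float64(37.24352907699794), np.float64(158.88481642189728))
pointer 128 -0.07161596045512722 -0.005556361219904174 ang 169.55283118782498
```

Run:
```python
from h import *
import glob
c=snap('wrist'); im=c['color']
cc=np.array([.6522,.0188]);
for ang,col in((164.6,(0,255,0)),(169.5,(0,0,255))):
    d=np.array([np.cos(np.radians(ang)),np.sin(np.radians(ang))])
    for r in(.062,.067,.073,.078):
        u=proj(c,[[*(cc+r*d),.086]])[0]; print(ang,r,u)
p=proj(c,[[*cc,.114]])[0].astype(int);print(p)
x0,y0=max(p[0]-140,0),max(p[1]-110,0)
cv2.imwrite('pics/z1.png',cv2.resize(im[y0:y0+220,x0:x0+280],None,fx=2.7,fy=2.7,interpolation=cv2.INTER_CUBIC));print(x0,y0)
```

```text
164.6 0.062 [455.12383517  55.94805041]
164.6 0.067 [462.0160085   46.75484668]
164.6 0.073 [470.26727305  35.71607379]
164.6 0.078 [477.11742122  26.52279715]
169.5 0.062 [446.10046156  48.9851576 ]
169.5 0.067 [452.27493982  39.15134793]
169.5 0.073 [459.67053314  27.33068915]
169.5 0.078 [465.81298315  17.47570926]
[387 178]
247 68
```

View pics/z1.png

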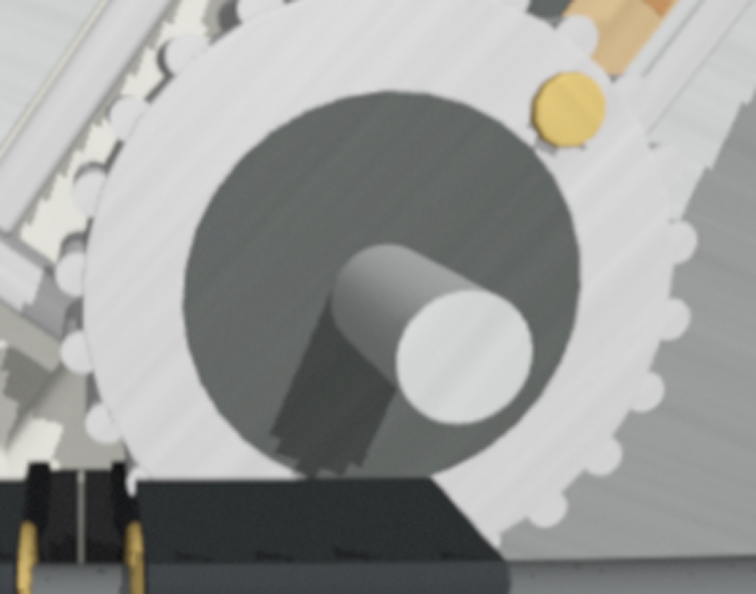

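The crop shows the stud well (568,108), but the pointer is cut off at the top. I'll back off, rise and measure both.

```bash
python3 -m pendant '[{"jaw":0,"linear":[-0.6,-0.6,0],"twist":0},{"jaw":0,"linear":[-0.6,-0.6,0],"twist":0},{"jaw":0,"linear":[-1.5,-1.5,-3],"twist":0},{"jaw":0,"linear":[-1,-1,-3],"twist":0},{"jaw":0,"linear":[0,0,-3],"twist":0},{"jaw":0,"linear":[0,0,0],"twist":0},{"jaw":0,"linear":[0,0,0],"twist":0}]'| grep -E "ft"
cat >> m.py <<'E'
p=proj(c,[[*s[:2],.114]])[0].astype(int);x0,y0=max(p[0]-140,0),max(p[1]-110,0)
im=c['color'].copy(); im[m]=(0,0,255)
cv2.imwrite('pics/z2.png',cv2.resize(np.hstack([c['color'][y0:y0+220,x0:x0+200],im[y0:y0+220,x0:x0+200]]),None,fx=2,fy=2,interpolation=cv2.INTER_CUBIC));print(p,x0,y0)
E
python3 m.py; python3 -c "
from h import *
print(stud(snap('top')),stud(snap('scene')))"
```

```text
ft_force: [-0.1, -0.2, -0.3]
t 22.9 p [ 0.7523 -0.0324  0.2078] xang -160.5 C in tool mm [77.1 81.3] F [-0.1 -0.2 -0.3] q6 -2.1
(np.int64(173), np.float64(37.517258240223825), np.float64(158.5994030107172))
centre fit [0.65141933 0.01886406] R 0.048601847720166465 38
stud re (np.int64(173), np.float64(36.378296809592456), np.float64(158.51221252785928))
pointer 31 -0.06912202796149888 -0.005347098455249988 ang 169.3727018394648
[406  92] 266 0
(np.int64(0), np.float64(0.0), np.float64(0.0)) (np.int64(1), np.float64(35.638708791490046), np.float64(163.71524184672165))
```

View pics/z2.png

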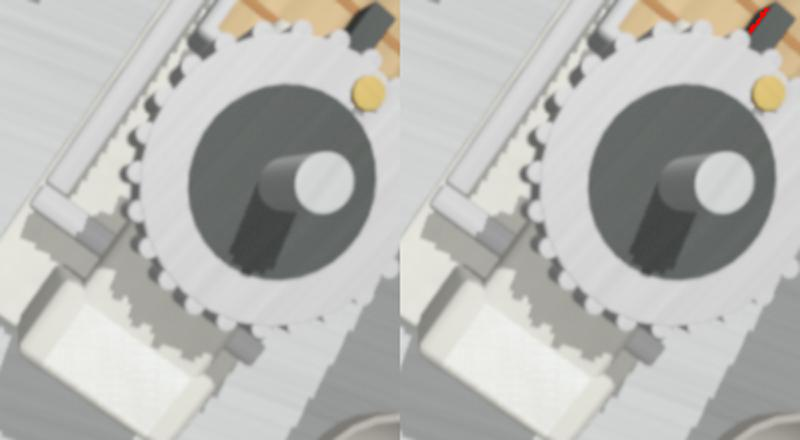

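The view shows the pointer's tip edge around crop (382,13) and the stud at (369,93), so the stud is slightly short of the pointer. The mask only caught the bar's shaded side. I'll work it out from the top face.

Run:
```python
from h import *
c=snap('wrist');C=np.array([.6516,.0188])
for uv,z in(((457,6.5),.086),((450.5,46.5),.1165)):
    q=onz(c,[uv],z)[0][:2]-C;print(np.hypot(*q),np.degrees(np.arctan2(q[1],q[0])))
for ang in(162,164.6,167):
    d=np.array([np.cos(np.radians(ang)),np.sin(np.radians(ang))])
    print(ang,[proj(c,[[*(C+r*d),.086]])[0].round(1) for r in(.055,.065,.073)])
P=cloud(c);C=C0;a=np.radians(-15.4);e=np.array([np.cos(a),np.sin(a)]);f=np.array([-e[1],e[0]])
X=(P[...,:2]-C)@e;Y=(P[...,:2]-C)@f;Z=P[...,2]
m=(abs(Z-.086)<.003)&(X<-.052)&(X>-.08)&(abs(Y)<.02);print('depth pointer',m.sum(),X[m].min(),X[m].mean(),Y[m].mean(),Y[m].min(),Y[m].max())
m=(abs(Z-.086)<.004)&(X<.1)&(X>.045)&(abs(Y)<.05)
print('arm back',m.sum(),Y[m].min(),Y[m].max(),cv2.minAreaRect(np.c_[X[m],Y[m]].astype(np.float32)))
m=(abs(Z-.026)<.003)&(X<.04)&(X>-.07)
for s in(1,-1):
    k=m&(s*Y>.044)&(s*Y<.066)
    if k.sum()>20:
        p=np.polyfit(X[k],Y[k],1);print('rail',s,k.sum(),np.degrees(p[0]),p[1],Y[k].min(),Y[k].max())
```

```text
0.07392729859181571 165.33459737978444
0.03971542224790675 160.1501873259955
162 [array([443.7,  33.1]), array([453.3,  21.3]), array([460.8,  11.8])]
164.6 [array([441. ,  30.7]), array([450. ,  18.4]), array([457.2,   8.5])]
167 [array([438.4,  28.6]), array([446.9,  15.9]), array([453.8,   5.7])]
depth pointer 376 -0.07392796150372506 -0.0653705794555685 -0.0003031218887039954 -0.005294946237602379 0.005297923104328631
arm back 5925 -0.035108566744639025 0.0346941033415072 ((0.07027007639408112, -0.00020833685994148254), (0.05052197724580765, 0.06980277597904205), 0.012374921701848507)
rail -1 1799 -0.617642087754774 -0.05393555411783246 -0.06023345056689617 -0.04409950629395124
```

```bash
python3 -m pendant '[{"jaw":0,"linear":[0,0,3],"twist":0},{"jaw":0,"linear":[1,1,3],"twist":0},{"jaw":0,"linear":[1.5,1.5,3],"twist":0},{"jaw":0,"linear":[0,0,0],"twist":0},{"jaw":0,"linear":[0.6,0.6,0],"twist":0},{"jaw":0,"linear":[0.6,0.6,0],"twist":0},{"jaw":0,"linear":[-0.22,0.21,0],"twist":-3},{"jaw":0,"linear":[0,0,0],"twist":0}]'| grep -E "ft"
python3 m.py
```

```text
ft_force: [1.8, -2.0, -1.1]
t 23.77 p [ 0.7071 -0.0078  0.1172] xang -157.44 C in tool mm [40.3 45.2] F [ 1.8 -2.  -1.1] q6 -2.13
(np.int64(496), np.float64(37.58710100700807), np.float64(164.85635321399926))
centre fit [0.65283635 0.01888262] R 0.04952246081203603 34
stud re (np.int64(496), np.float64(37.814582481352495), np.float64(165.54911654151286))
pointer 139 -0.07219001372120756 -0.005811238623863856 ang 169.83768345508764
[384 183] 244 73
```

```bash
python3 -m pendant '[{"jaw":0,"linear":[-0.6,-0.6,0],"twist":0},{"jaw":0,"linear":[-0.6,-0.6,0],"twist":0},{"jaw":0,"linear":[-1.5,-1.5,-3],"twist":0},{"jaw":0,"linear":[-1,-1,-3],"twist":0},{"jaw":0,"linear":[0,0,-3],"twist":0},{"jaw":0,"linear":[0,0,0],"twist":0},{"jaw":0,"linear":[0,0,0],"twist":0}]'| grep -E "ft"
python3 m.py
```

```text
ft_force: [0.3, 0.4, -0.2]
t 24.4 p [ 0.7552 -0.0277  0.2085] xang -157.56 C in tool mm [77.3 81.9] F [ 0.3  0.4 -0.2] q6 -2.15
(np.int64(178), np.float64(37.591610508916155), np.float64(164.76195007535514))
centre fit [0.65146533 0.01883275] R 0.04859376135661978 43
stud re (np.int64(178), np.float64(36.50589547245542), np.float64(164.83901930554563))
pointer 35 -0.06872594452455995 -0.0053342103091591755 ang 169.46911433946502
[407  91] 267 0
```

The collar is on target: stud 164.8°, pointer about 164.8°, total turn about 627°. Next I move over to the front of the tin.

```bash
python3 -m pendant '[{"jaw":0,"linear":[0,0,0],"twist":6.3},{"jaw":0,"linear":[0,0,0],"twist":6.3},{"jaw":0,"linear":[0,0,0],"twist":6.3},{"jaw":0,"linear":[0,0,0],"twist":6.3},{"jaw":0,"linear":[0,0,0],"twist":6.3},{"jaw":0,"linear":[0,0,0],"twist":6.3},{"jaw":0,"linear":[0,0,0],"twist":0}]'| grep -E "ft"
python3 -m pendant '[{"jaw":0,"linear":[4.09,0.21,0],"twist":0},{"jaw":0,"linear":[4.09,0.21,0],"twist":0},{"jaw":0,"linear":[4.09,0.21,0],"twist":0},{"jaw":0,"linear":[4.09,0.21,0],"twist":0},{"jaw":0,"linear":[4.09,0.21,0],"twist":0},{"jaw":0,"linear":[4.09,0.21,0],"twist":0},{"jaw":0,"linear":[4.09,0.21,0],"twist":0},{"jaw":0,"linear":[4.09,0.21,0],"twist":0},{"jaw":0,"linear":[0,0,0],"twist":0},{"jaw":0,"linear":[0,0,0],"twist":0}]'| grep -E "ft"
cat > tin.py <<'E'
from h import *
C=np.array([.6516,.0188]);st(C)
a=np.radians(-15.3);e=np.array([np.cos(a),np.sin(a)]);f=np.array([-e[1],e[0]])
p=robot.get_obs()['position'][:2]-C;print('tcp press mm',1e3*p@e,1e3*p@f)
for n in('wrist','top','scene'):
    P=cloud(snap(n));X=(P[...,:2]-C)@e;Y=(P[...,:2]-C)@f;Z=P[...,2]
    m=(abs(Z-.04)<.003)&(abs(Y)<.05)&(X<-.03)&(X>-.2)
    if m.sum()>50:
        xs=[np.percentile(X[m&(abs(Y-y)<.012)],1)*1e3 for y in(-.03,0,.03) if (m&(abs(Y-y)<.012)).any()]
        print(n,m.sum(),'tin near edge by y',np.round(xs,1),'Y range',np.percentile(Y[m],[1,99])*1e3)
E
python3 tin.py
```

```text
ft_force: [-0.1, 0.1, 0.0]
ft_force: [0.5, -0.4, -0.1]
t 25.87 p [0.4379 0.0765 0.2043] xang 164.91 C in tool mm [-2.214e+02 -1.000e-01] F [ 0.5 -0.4 -0.1] q6 -1.39
tcp press mm -221.38222766589118 -0.7693123983571494
wrist 459 tin near edge by y [-176.9 -176.8 -176.5] Y range [-42.89311569  44.02445836]
top 490 tin near edge by y [-121.5 -132.5 -131. ] Y range [-44.05644867  43.24954332]
scene 775 tin near edge by y [-173.1 -172.4 -171.8] Y range [-46.57476333  39.95898272]
```

```bash
python3 -m pendant '[{"jaw":0,"linear":[0,0,4.05],"twist":0},{"jaw":0,"linear":[0,0,4.05],"twist":0},{"jaw":0,"linear":[0,0,4],"twist":0},{"jaw":0,"linear":[0,0,3],"twist":0},{"jaw":0,"linear":[0,0,0],"twist":0},{"jaw":0,"linear":[0,0,0],"twist":0},{"jaw":0,"linear":[0,0,0],"twist":0}]'| grep -E "pos|ft"
python3 -c "
from h import *
st(np.array([.6516,.0188]))"
```

```text
position: [0.4435, 0.0751, 0.0547]
ft_force: [-0.3, -0.1, 0.3]
t 26.6 p [0.4435 0.0751 0.0547] xang 164.68 C in tool mm [-215.6    0.6] F [-0.3 -0.1  0.3] q6 -1.38
```

```bash
python3 -m pendant '[{"jaw":0,"linear":[0,0,0.6],"twist":0},{"jaw":0,"linear":[0,0,0.6],"twist":0},{"jaw":0,"linear":[0,0,0],"twist":0},{"jaw":0,"linear":[-0.8,0,0],"twist":0},{"jaw":0,"linear":[-0.8,0,0],"twist":0},{"jaw":0,"linear":[-0.7,0,0],"twist":0},{"jaw":0,"linear":[-0.5,0,0],"twist":0},{"jaw":0,"linear":[-0.5,0,0],"twist":0},{"jaw":0,"linear":[-0.5,0,0],"twist":0},{"jaw":0,"linear":[-0.5,0,0],"twist":0}]'| grep -E "pos|ft"
python3 tin.py
python3 -m pendant '[{"jaw":0,"linear":[-0.5,0,0],"twist":0},{"jaw":0,"linear":[-0.5,0,0],"twist":0},{"jaw":0,"linear":[-0.5,0,0],"twist":0},{"jaw":0,"linear":[-0.5,0,0],"twist":0},{"jaw":0,"linear":[-0.5,0,0],"twist":0},{"jaw":0,"linear":[-0.5,0,0],"twist":0}]'| grep -E "pos|ft"
python3 tin.py
```

```text
position: [0.4817, 0.0643, 0.0419]
ft_force: [-3.8, 0.2, 1.8]
t 27.43 p [0.4817 0.0643 0.0419] xang 164.69 C in tool mm [-175.9    1. ] F [-3.8  0.2  1.8] q6 -1.4
tcp press mm -175.93957926044786 -0.9250297308174266
wrist 320 tin near edge by y [-188.3] Y range [-8.01642318  8.35696791]
top 315 tin near edge by y [-104.7  -94.6  -99.6] Y range [-43.79368107  43.82268234]
scene 720 tin near edge by y [-160.4 -166.9 -160.1] Y range [-47.69111149  38.3022462 ]
position: [0.513, 0.056, 0.042]
ft_force: [-2.2, -0.1, -0.7]
t 28.08 p [0.513 0.056 0.042] xang 164.68 C in tool mm [-143.5    0.7] F [-2.2 -0.1 -0.7] q6 -1.41
tcp press mm -143.46086926321817 -0.6800699599597444
wrist 323 tin near edge by y [-155.9] Y range [-7.73428446  8.56807977]
top 80 tin near edge by y [-78.1 -54.8 -60.1] Y range [-43.71948959  43.47997047]
scene 490 tin near edge by y [-128.8 -144.2 -129.8] Y range [-47.46812832  40.03898676]
```

```bash
python3 -m pendant '[{"jaw":0,"linear":[-0.5,0,0],"twist":0},{"jaw":0,"linear":[-0.5,0,0],"twist":0},{"jaw":0,"linear":[-0.5,0,0],"twist":0},{"jaw":0,"linear":[-0.5,0,0],"twist":0},{"jaw":0,"linear":[-0.5,0,0],"twist":0},{"jaw":0,"linear":[-0.3,0,0],"twist":0},{"jaw":0,"linear":[-0.2,0,0],"twist":0}]'| grep -E "pos|ft"
python3 -m pendant '[{"jaw":0,"linear":[-0.2,0,0],"twist":0},{"jaw":0,"linear":[-0.2,0,0],"twist":0},{"jaw":0,"linear":[0,0,0],"twist":0}]'| grep -E "pos|ft"
python3 tin.py
```

```text
position: [0.542, 0.0481, 0.0421]
ft_force: [-2.9, 1.2, 2.7]
position: [0.5457, 0.0471, 0.042]
ft_force: [-2.6, 0.1, 1.1]
t 29.07 p [0.5457 0.0471 0.042 ] xang 164.68 C in tool mm [-109.6    0.7] F [-2.6  0.1  1.1] q6 -1.42
tcp press mm -109.59884210417134 -0.669582113137385
wrist 343 tin near edge by y [-122.] Y range [-7.77703772  8.61110239]
scene 283 tin near edge by y [ -97.1 -114.6  -97.1] Y range [-47.00724626  37.29664346]
```

```bash
python3 -m pendant '[{"jaw":0,"linear":[-0.15,0,0],"twist":0},{"jaw":0,"linear":[-0.15,0,0],"twist":0},{"jaw":0,"linear":[0,0,0],"twist":0}]'| grep -E "pos|ft"
python3 -m pendant '[{"jaw":0,"linear":[-0.1,0,0],"twist":0},{"jaw":0,"linear":[-0.1,0,0],"twist":0},{"jaw":0,"linear":[0,0,0],"twist":0}]'| grep -E "pos|ft"
python3 -m pendant '[{"jaw":0,"linear":[-0.1,0,0],"twist":0},{"jaw":0,"linear":[0,0,0],"twist":0}]'| grep -E "pos|ft"
python3 tin.py
```

```text
position: [0.5483, 0.0464, 0.042]
ft_force: [-1.5, 0.8, -0.4]
position: [0.5496, 0.046, 0.042]
ft_force: [-3.2, 1.8, 1.2]
position: [0.5497, 0.0459, 0.042]
ft_force: [-4.7, 2.4, 3.6]
t 29.88 p [0.5497 0.0459 0.042 ] xang 164.68 C in tool mm [-105.5    0.8] F [-4.7  2.4  3.6] q6 -1.42
tcp press mm -105.46561869925566 -0.7256671489489923
wrist 329 tin near edge by y [-117.9] Y range [-7.77159682  8.55562975]
scene 254 tin near edge by y [ -93.4 -102.5  -93. ] Y range [-47.04898558  33.45464586]
```

```bash
python3 -m pendant '[{"jaw":0,"linear":[-0.15,0,0],"twist":0},{"jaw":0,"linear":[-0.15,0,0],"twist":0},{"jaw":0,"linear":[0,0,0],"twist":0}]'| grep -E "pos|ft"
python3 -m pendant '[{"jaw":0,"linear":[0.5,0,0],"twist":0},{"jaw":0,"linear":[2,0,0],"twist":0},{"jaw":0,"linear":[4,0,0],"twist":0},{"jaw":0,"linear":[4,0,0],"twist":0},{"jaw":0,"linear":[0,0,-4],"twist":0},{"jaw":0,"linear":[0,0,-4],"twist":0},{"jaw":0,"linear":[0,0,-4],"twist":0},{"jaw":0,"linear":[0,0,-4],"twist":0},{"jaw":0,"linear":[0,0,0],"twist":0},{"jaw":0,"linear":[0,0,0],"twist":0}]'| grep -E "pos|ft"
python3 tin.py; python3 -c "
from h import *
c=snap('wrist','wf.png');print(stud(c),stud(snap('scene')),stud(snap('top')))"
```

```text
position: [0.5498, 0.0459, 0.0418]
ft_force: [-8.5, 2.5, 7.1]
position: [0.4563, 0.0721, 0.2051]
ft_force: [-0.7, 0.6, -1.2]
t 31.12 p [0.4563 0.0721 0.2051] xang 164.69 C in tool mm [-2.025e+02  1.000e-01] F [-0.7  0.6 -1.2] q6 -1.39
tcp press mm -202.47373657324522 -0.10081356886432792
wrist 88 tin near edge by y [-81.5] Y range [-12.07324245  14.18583152]
top 306 tin near edge by y [-95.4 -96.4 -96.7] Y range [-43.78626268  43.97730074]
scene 244 tin near edge by y [-92.4 -93.3 -92.6] Y range [-47.42128569  35.52468887]
(np.int64(0), np.float64(0.0), np.float64(0.0)) (np.int64(2), np.float64(37.080760095600304), np.float64(169.92206817626075)) (np.int64(6), np.float64(39.29343912375112), np.float64(163.31431329441406))
```

View pics/wf.png

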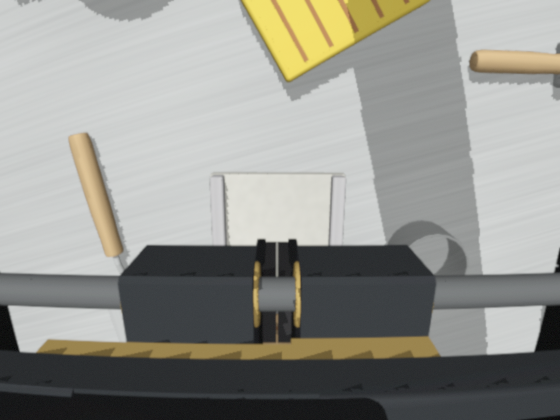

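The wrist view shows the empty bed front between the rails at about (277,210), and the tin clear of it. In the top camera the tin's near edge is at about -96 mm (home is -95), and the stud is still at the pointer.

```bash
python3 -c "
from rig import robot
print(robot.hand_in())"
```

```text
the job is handed in; nothing more can be done
None
```

The job is handed in at about 31 s: the collar is at the pointer for the second time (about 627° turned, stud within about 1° of the nose), then the tin was pushed against the back stop (near edge about -96 mm, home -95), with the robot clear of everything.

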